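Press a flask onto the sprung ring of a mixer and hold it there

TASK

Slide the mixer's clear guard all the way open, then take the amber round flask by its neck, set it upright in the middle of the orange sprung ring and press it gently straight down, without ramming it, until the ring has sunk about 15 mm, well past half its travel. Finish while still gripping the flask and keeping the ring pressed down; do not let go. Leave the white bottle, the red-capped vial and the petri dish where they are.

Things in the scene. Friction and masses are not known exactly. Their poses are not given: they have to be found in the camera images.
- mixer: white press-to-run mixer fixed to the bench; housing 150 (x) x 270 (y) x 40 mm high, on it two guard rails along its own y at x = +-66 mm, 91 mm high. Origin at the centre of its underside, z up. The ring stands at y = +65 mm in its frame; the guard parks over y = -65 mm when open
- ring_center (a point): centre of the orange sprung ring, in the plane of the ring's wire-like tube (tube 8 mm thick, centre-line radius 30 mm, inner opening 52 mm); 68 mm above the bench when up, moves with the ring. The flask's ball rests in it self-centred, with the flask's underside 5 mm below this point; nothing but the spring below it for the whole travel
- ring (a joint): how far the ring is pressed down, m: 0 = up, 0.020 = bottom stop. Spring: about 4 N to start moving, 11 N at the stop; the flask's own weight does not sink it
- guard_handle (a point): top centre of the black upright grip on the guard: 44 mm along the mixer's x, 14 mm thick along its y, 32 mm tall above a 5 mm foot. The point is 121 mm above the bench; the guard's plate, 136 (x) x 118 (y) mm, has its top 34 mm below this point. Moves with the guard
- guard (a joint): how far the guard is slid open, m: 0 = shut over the ring, 0.130 = fully open; opens along the mixer's -y, stays where it is left, friction about 1.5 N
- flask_center (a point): point on the axis of the amber glass round flask, half-way up (62.5 mm above its underside). Flask 125 mm tall, flat bottom of 40 mm, ball 64 mm wide (widest 25 mm above the underside), straight neck 26 mm in diameter from 56 to 106 mm above the underside, 31 mm lip over it and a white stopper of 24 mm from 111 to 125 mm; about 0.15 kg; z along the neck
- flask: the same flask; origin at the centre of its underside, z along the neck
- bottle_white: bystander: white-capped bottle 38 mm in diameter, 88 mm tall, origin at the centre of its underside
- vial_red: bystander: small red-capped vial 25 mm in diameter, 46 mm tall, origin at the centre of its underside
- petri: bystander: flat petri dish 86 mm in diameter, 15 mm high, origin at the centre of its underside
Mind the look-alikes: they are no part of the job. Of the things that look like the flask, the middle-sized one is meant.

How it is judged:
By the outcome, as a careful person would: the job done as asked, in the order asked, and still so for the second after the job is handed in, while the arm keeps its last pose, push and grip.
It also fails if it takes over 51 s, if anything falls off the work surface, if the arm or the gripper's body presses on something with over 40 N, if the wrist force passes 120 N, or if a joint passes its speed limit or range.

ROBOT

A 6-joint arm with a two-finger parallel gripper is mounted at the origin on a cart in front of the work surface, level with it; the furniture and walls round the work are solid. World frame = base frame: x ahead of the robot, y to its left, z up, the work surface at z = 0. Lengths are in m, angles in rad, forces in N, time in s.
With the tool pointing down it reaches from about 0.4 to 0.825 m from the base axis. Payload 7 kg.
Tool frame: the origin (TCP) lies midway between the tips of the shut fingers; the grasp point (between the pads) lies 19 mm behind it; z points along the fingers, y is the line along which they close (so a half turn about z gives the same grasp; the last joint's range is limited). The gripper opens to 88 mm and grips with 3 to 60 N. Pads are 19 mm wide; open, the fingers measure 130 mm over their backs; the gripper's body (78 mm by 193 mm) begins 47 mm behind the grasp point.
Start: joints at [-0.905, 0.359, 0.012, 0, -1.224, -0.288], TCP at [0.249, -0.627, 0.227] pointing down, gripper open.
Joint ranges: [-3.07, 3.07], [-1.43, 2.12], [-1.02, 1.25], [-3.03, 1.67], [-3.05, -0], [-3.03, 3.03]. Speed limits (rad/s): [2.39, 2.39, 3.01, 3.14, 3.14, 3.14].

INTERFACE

Orientations are given as [roll, pitch, yaw] about the fixed x, y, z axes, in that order (R = Rz(yaw) Ry(pitch) Rx(roll)).
In Python, from station import arm, grab_frame, camera_params, spot_in gives the robot as it stands.
- The arm moves only by the shell command python3 -m jog 'ROWS' [FORCE]. ROWS is JSON, a list that holds one entry, the list of rows, each a list of 7 numbers: the shift along the tool's x, y, z in mm, then the turn, a rotation vector about the tool's x, y, z in rad, then the finger opening in mm, from 0 to 87.6. In form: [[[x, y, z, wx, wy, wz, fingers], ...]]. A call has 1 to 20 rows; each row is the pose to reach, as a shift and turn from the pose commanded when the call began, along the tool's axes at that moment; what a row does not reach only later rows make up. A row lasts 1/8 s, in which the tool goes at most 62.5 mm and 10.7 degrees, less where a joint would pass 70% of its speed; a pose out of reach is approached as far as the arm can. A call with a gripper value outside its range is refused whole. The fingers move at their own pace and stop on an object; FORCE is the grip in N (left out, the last holds). Time passes only in rows, so rows that repeat a pose let the fingers close. It gives the time, the measured TCP pose, the force, the opening and the grip force at its end, in the units of the state.
- arm.get_state(): the state, without advancing time (a new reading comes with each control period).
- grab_frame(name): name is "scene" or "top" or "wrist"; returns (picture, depth): 420x560x3 uint8, blue, green, red; 420x560 float32, m along the optical axis (not along the pixel's ray), 0 where there is no reading.
- camera_params(name): a dict with "mtx" (3x3 intrinsics, pixels), "R" (3x3) and "t" (3): a world point X has camera coordinates R X + t. Camera axes: x right, y down, z forward; pixel columns grow to the right and rows downward; lengths in m; the calibration is good to about 2 mm. The wrist camera is an equidistant fisheye: a pixel r from the principal point sees the ray r / f radians off the axis. A picture is of the moment at which its call begins: read the wrist's pose just before it. camera_params takes no time and is no camera call; for the wrist camera it gives the pose at the moment of the call.
- arm.job_done(): hands the job in; it is judged then, once.
Trained networks look in the newest picture that a camera, given by its name, has taken for a name from the list of things; names that differ only in an ending like _2 or _b are one class to them, and where a whole thing is asked for, a point or a joint stands for the part that bears it (a point fixed in the world has none). Each returns a list of dicts, best first, with "confidence" (0 to 1); they miss things now and then, are a little off and sometimes report something else, mostly with a low value. They report only what shows in the picture. A call takes as long as a camera call. They do not tell look-alikes from the thing itself.
- spot_in(query, camera): "uv" ([column, row] in pixels, amid what is visible of it).
The state is a dict: "t": time; "q": joint angles; "qd": joint speeds; "joint_efforts": joint torques, N m; "eef_pos": TCP position; "ee_rot": TCP orientation; "force": force on the tool from outside, world axes, zero at the start; "moment": the same for the moment, N m; "width": finger opening in m; "gripper_force": force on a finger pad.
Only numpy, scipy, OpenCV 4.12 (cv2) and the standard library are available. Lean on these libraries where they do the work, as an engineer would, in place of code of your own. Each camera call takes 0.05 s, during which the arm holds its last target. There are 200 camera calls.

## Working session

There is one attempt and no reset: what is moved stays moved. The work goes in short steps, Python scripts to look and compute and a shell command to move; the robot and the scene stay as the last step left them, time stands still between calls to the robot, and variables do not carry over. Pictures are saved under pics/ and viewed, at most 10 in all, crops included, and the job is handed in when it is done.

```bash
mkdir -p pics; cat > h.py <<'E'
import numpy as np, cv2
from station import arm, grab_frame, camera_params, spot_in
def snap(n,f):
    p,d=grab_frame(n); cv2.imwrite('pics/'+f,p); np.save('pics/'+f+'.npy',d); return p,d
def cloud(n,d):
    c=camera_params(n);K=c['mtx'];v,u=np.indices(d.shape)
    P=np.stack([(u-K[0,2])/K[0,0]*d,(v-K[1,2])/K[1,1]*d,d],-1)
    W=(P-np.array(c['t']))@np.array(c['R'])
    W[d==0]=np.nan
    return W
E
python3 - <<'E'
from h import *
s=arm.get_state();print(s['t'],s['eef_pos'],s['ee_rot'],s['width'])
for n in('top','scene'):
    p,d=snap(n,n+'1.png');W=cloud(n,d)
    print(n,np.round(-np.array(camera_params(n)['R']).T@camera_params(n)['t'],3))
    for q in('mixer','ring_center','guard_handle','flask','bottle_white','vial_red','petri'):
        for r in spot_in(q,n)[:4]:
            u,v=map(int,r['uv']);print(q,r['uv'],round(r['confidence'],2),np.round(W[v,u],3))
E
```

```text
0.0 [ 0.24878341 -0.62695263  0.22563187] [ 3.13993472e+00 -1.39663844e-04 -2.76388968e+00] 0.08743887732457527
top [ 0.332 -0.066  1.387]
mixer [202.0, 197.9] 0.86 [0.561 0.201 0.041]
mixer [174.4, 196.2] 0.29 [0.552 0.261 0.119]
guard_handle [176.9, 197.7] 0.79 [0.549 0.255 0.12 ]
flask [331.0, 222.5] 0.82 [ 0.48  -0.165  0.051]
flask [298.0, 208.5] 0.52 [ 0.517 -0.073  0.084]
bottle_white [422.3, 235.6] 0.5 [ 0.439 -0.416  0.051]
petri [283.5, 170.7] 0.62 [ 0.641 -0.032  0.013]
scene [-0.051  0.938  0.659]
mixer [206.1, 280.4] 0.7 [0.516 0.27  0.087]
ring_center [204.3, 280.0] 0.68 [0.52  0.271 0.086]
guard_handle [197.0, 274.7] 0.83 [0.54  0.268 0.092]
guard_handle [325.5, 262.6] 0.4 [ 0.38  -0.009  0.028]
guard_handle [239.2, 239.4] 0.26 [ 0.631 -0.009  0.018]
flask [317.9, 217.9] 0.88 [ 0.485 -0.172  0.053]
flask [288.3, 238.8] 0.85 [ 0.513 -0.062  0.031]
flask [354.7, 202.2] 0.71 [ 0.428 -0.291  0.065]
bottle_white [373.4, 189.9] 0.7 [ 0.418 -0.413  0.064]
vial_red [326.3, 262.4] 0.59 [ 0.377 -0.008  0.029]
petri [241.2, 237.2] 0.59 [ 0.636 -0.024  0.016]
```

View pics/top1.png

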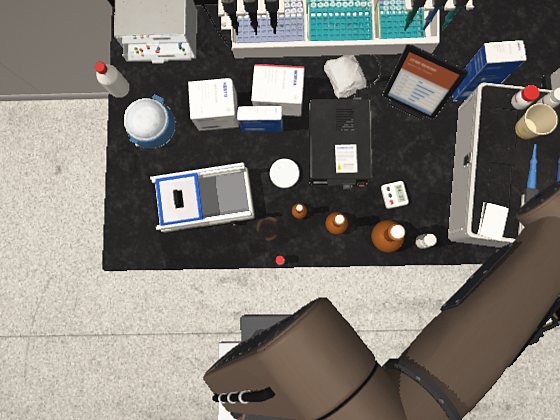

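View pics/scene1.png

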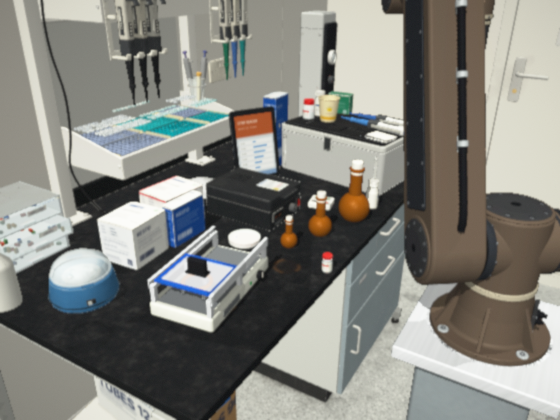

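```bash
cat > a.py <<'E'
from h import *
R={}
for n in('top','scene'):
    d=np.load(f'pics/{n}1.png.npy');p=cv2.imread(f'pics/{n}1.png').astype(int);W=cloud(n,d)
    x,y,z=W[...,0],W[...,1],W[...,2]
    box=(x>.4)&(x<.68)&(y>.03)&(y<.4)
    for lo,hi in((.03,.1),(.03,.047),(.085,.096)):
        m=box&(z>lo)&(z<hi); r=cv2.minAreaRect(W[m][:,:2].astype(np.float32)*1000);print(n,lo,hi,m.sum(),np.round(r[0],1),np.round(r[1],1),round(r[2],2))
    m=box&(z>.112)&(z<.13);r=cv2.minAreaRect(W[m][:,:2].astype(np.float32)*1000);print('handle',m.sum(),np.round(np.nanmedian(W[m],0),4),r)
    m=(np.hypot(x-.485,y+.17)<.05)
    for lo,hi in((.116,.135),(.06,.1),(.01,.05)):
        k=m&(z>lo)&(z<hi);print('flask',lo,k.sum(),np.round(np.nanmean(W[k],0),4) if k.any() else '', np.round([x[k].min(),x[k].max(),y[k].min(),y[k].max()],4) if k.any() else '')
    m=(np.hypot(x-.43,y+.29)<.07)&(z>.01);print('big',np.round(np.nanmax(W[m],0),3),np.round(np.nanmin(W[m],0),3))
    m=(np.hypot(x-.515,y+.067)<.05)&(z>.01);print('small',np.round(np.nanmax(W[m],0),3),np.round(np.nanmin(W[m],0),3))
E
python3 a.py
```

```text
top 0.03 0.1 5180 [551.9 196.9] [161.3 270.1] 7.64
top 0.03 0.047 2354 [547.3 195.6] [156.8 272.3] 9.62
top 0.085 0.096 1759 [558.  197.5] [149.5 261.8] 7.78
handle 85 [0.5489 0.2558 0.1197] ((549.9688720703125, 256.78515625), (42.90544128417969, 14.331245422363281), 8.655040740966797)
flask 0.116 64 [ 0.4806 -0.1808  0.1237] [ 0.4699  0.491  -0.192  -0.1703]
flask 0.06 11 [ 0.4725 -0.1744  0.0751] [ 0.4686  0.48   -0.1849 -0.1684]
flask 0.01 226 [ 0.4762 -0.1777  0.0402] [ 0.4503  0.5107 -0.2122 -0.1493]
big [ 0.485 -0.276  0.182] [ 0.397 -0.36   0.026]
small [ 0.541 -0.056  0.09 ] [ 0.492 -0.096  0.012]
scene 0.03 0.1 6189 [553.3 199.2] [162.3 274. ] 6.4
scene 0.03 0.047 2783 [550.9 198.6] [160.3 274.9] 7.5
scene 0.085 0.096 2366 [558.1 198. ] [153.2 264.1] 7.66
handle 140 [0.5451 0.2618 0.1197] ((548.1905517578125, 258.5374450683594), (42.60466766357422, 16.15336799621582), 7.037651062011719)
flask 0.116 55 [ 0.4782 -0.1758  0.123 ] [ 0.4687  0.4905 -0.1886 -0.1666]
flask 0.06 127 [ 0.4771 -0.1731  0.0805] [ 0.4673  0.4917 -0.1857 -0.1643]
flask 0.01 309 [ 0.4719 -0.1622  0.0329] [ 0.448   0.5095 -0.2019 -0.1473]
big [ 0.481 -0.274  0.181] [ 0.395 -0.342  0.01 ]
small [ 0.539 -0.05   0.089] [ 0.497 -0.087  0.01 ]
```

```bash
cat > go.py <<'E'
import sys,numpy as np
from scipy.spatial.transform import Rotation as Ro
from station import arm
x,y,z,psi=map(float,sys.argv[1:5]);s=arm.get_state()
R=Ro.from_euler('xyz',s['ee_rot']);T=Ro.from_euler('xyz',[np.pi,0,psi])
print('t',round(s['t'],2),'pos',np.round(s['eef_pos'],4),'mm',np.round(R.inv().apply(np.array([x,y,z])-s['eef_pos'])*1000,1),'rv',np.round((R.inv()*T).as_rotvec(),4),'F',np.round(s['force'],1),'w',round(s['width'],4))
E
python3 go.py .549 .2575 .2 -3.007
```

```text
t 0.8 pos [ 0.249  -0.6274  0.2266] mm [-605.3  711.8   26.6] rv [-0.      0.      0.2432] F [-0.5  0.1  0.8] w 0.0878
```

```bash
python3 -m jog '[[[-605,712,0,0,0,0.243,87],[-605,712,0,0,0,0.243,87],[-605,712,0,0,0,0.243,87],[-605,712,0,0,0,0.243,87],[-605,712,0,0,0,0.243,87],[-605,712,0,0,0,0.243,87],[-605,712,0,0,0,0.243,87],[-605,712,0,0,0,0.243,87],[-605,712,0,0,0,0.243,87],[-605,712,0,0,0,0.243,87],[-605,712,0,0,0,0.243,87],[-605,712,0,0,0,0.243,87],[-605,712,0,0,0,0.243,87],[-605,712,0,0,0,0.243,87],[-605,712,0,0,0,0.243,87],[-605,712,0,0,0,0.243,87],[-605,712,26,0,0,0.243,87],[-605,712,26,0,0,0.243,87]]]' 30; python3 go.py .549 .2575 .096 -3.007
python3 - <<'E'
from h import *
p,d=snap('top','top2.png');W=cloud('top',d);x,y,z=np.moveaxis(W,-1,0)
for q in('flask','vial_red','petri','bottle_white'):
    for r in spot_in(q,'top')[:3]:print(q,r['uv'],round(r['confidence'],2))
for c,h in(((.48,-.177),.125),):
  k=(np.hypot(x-c[0],y-c[1])<.05)&(z>.116)&(z<.135);print(k.sum(),np.nanmean(W[k],0))
E
```

```text
t: 3.05
eef_pos: [0.5474, 0.2565, 0.1989]
ee_rot: [-3.14, -0.003, -3.007]
force: [-0.3, 0.2, 1.4]
width: 0.087
gripper_force: 0.0
t 3.05 pos [0.5474 0.2565 0.1989] mm [ -2.    1.  102.9] rv [-0.0018 -0.0034 -0.0001] F [-0.3  0.2  1.4] w 0.087
flask [385.8, 234.4] 0.7
flask [297.9, 208.4] 0.6
flask [333.0, 223.4] 0.55
vial_red [283.2, 262.4] 0.55
petri [284.9, 171.1] 0.96
bottle_white [424.1, 237.2] 0.67
64 [ 0.48063902 -0.18092653  0.12403736]
```

```bash
python3 -m jog '[[[-2,1,50,0,0,0,87],[-2,1,85,0,0,0,87],[-2,1,100,0,0,0,87],[-2,1,102,0,0,0,87],[-2,1,102,0,0,0,10],[-2,1,102,0,0,0,10],[-2,1,102,0,0,0,10],[-2,1,102,0,0,0,10],[-2,1,102,0,0,0,10],[-2,1,102,0,0,0,10]]]' 30;python3 go.py .5645 .129 .096 -3.007
```

```text
t: 4.55
eef_pos: [0.5505, 0.2588, 0.0986]
ee_rot: [3.142, -0.0, -3.007]
force: [-0.3, 0.3, 0.2]
width: 0.0324
gripper_force: 0.0
t 4.55 pos [0.5505 0.2588 0.0986] mm [   3.6 -130.5    2.6] rv [ 0.     -0.      0.0002] F [-0.3  0.3  0.2] w 0.0324
```

```bash
python3 -m jog '[[[0,0,1,0,0,0,8],[0,0,1,0,0,0,8],[0,0,1,0,0,0,8],[0,0,1,0,0,0,8],[0,-10,1,0,0,0,8],[0,-30,1,0,0,0,8],[0,-50,1,0,0,0,8],[0,-70,1,0,0,0,8],[0,-90,1,0,0,0,8],[0,-110,1,0,0,0,8],[0,-120,1,0,0,0,8],[0,-126,1,0,0,0,8],[0,-129,1,0,0,0,8],[0,-131,1,0,0,0,8],[0,-132,1,0,0,0,8]]]' 30;python3 go.py .5645 .129 .096 -3.007
```

```text
t: 6.42
eef_pos: [0.5676, 0.1323, 0.0974]
ee_rot: [3.136, 0.001, -3.006]
force: [-11.7, 24.8, -4.1]
width: 0.014
gripper_force: 30.0
t 6.42 pos [0.5676 0.1323 0.0974] mm [ 3.5 -2.9  1.4] rv [0.0054 0.0009 0.0007] F [-11.7  24.8  -4.1] w 0.014
```

```bash
python3 -m jog '[[[0,0,0,0,0,0,87],[0,1,0,0,0,0,87],[0,2,0,0,0,0,87],[0,2,0,0,0,0,87],[0,2,-30,0,0,0,87],[0,2,-70,0,0,0,87],[0,2,-104,0,0,0,87],[130,-293,-104,0,0,-1.131,87],[130,-293,-104,0,0,-1.131,87],[130,-293,-104,0,0,-1.131,87],[130,-293,-104,0,0,-1.131,87],[130,-293,-104,0,0,-1.131,87],[130,-293,-104,0,0,-1.131,87],[130,-293,-104,0,0,-1.131,87],[130,-293,-104,0,0,-1.131,87],[130,-293,-104,0,0,-1.131,87]]]' 30;python3 go.py .48 -.1795 .065 -1.876
python3 - <<'E'
from h import *
snap('wrist','w3.png');c=camera_params('wrist');print(c['mtx'],spot_in('flask','wrist')[:3])
for n in('top','scene'):
    p,d=snap(n,n+'3.png');W=cloud(n,d);x,y,z=np.moveaxis(W,-1,0)
    m=(x>.5)&(x<.62)&(y>.08)&(y<.3)&(z>.112)&(z<.13);print('handle',m.sum(),cv2.minAreaRect(W[m][:,:2].astype(np.float32)*1000) if m.any() else '')
    print(spot_in('ring_center',n)[:2])
    b,g,r=np.moveaxis(p.astype(int),-1,0)
    m=(r>150)&(r-b>80)&(x>.48)&(x<.62)&(y>.2)&(y<.33)&(z>.05);print('ring',m.sum(),cv2.minAreaRect(W[m][:,:2].astype(np.float32)*1000) if m.any() else '',np.nanmedian(z[m]) if m.any() else '')
v=np.hstack([cv2.imread('pics/top3.png')[140:280,120:360],cv2.imread('pics/scene3.png')[190:330,120:360]])
cv2.imwrite('pics/c3.png',cv2.resize(v,None,fx=1.66,fy=1.66))
E
```

```text
t: 8.43
eef_pos: [0.4788, -0.1797, 0.2016]
ee_rot: [-3.141, 0.0, -1.877]
force: [0.3, -0.1, 0.4]
width: 0.0872
gripper_force: 0.0
t 8.43 pos [ 0.4788 -0.1797  0.2016] mm [ -0.5  -1.  136.6] rv [-0.0001  0.     -0.001 ] F [ 0.3 -0.1  0.4] w 0.0872
[[325.1922621    0.         277.48026657]
 [  0.         325.1922621  211.15640854]
 [  0.           0.           1.        ]] [{'uv': [276.4, 188.5], 'confidence': 0.79}, {'uv': [268.6, 42.9], 'confidence': 0.7}, {'uv': [270.1, 275.1], 'confidence': 0.61}]
handle 0 
[{'uv': [173.9, 193.0], 'confidence': 0.46}]
ring 167 ((548.704345703125, 261.1948547363281), (62.98635482788086, 66.57827758789062), 1.5114991664886475) 0.071307189615266
handle 113 ((565.35009765625, 135.16250610351562), (45.53446960449219, 15.71096134185791), 8.100897789001465)
[{'uv': [205.1, 286.1], 'confidence': 0.79}, {'uv': [208.3, 276.9], 'confidence': 0.58}]
ring 270 ((547.4185180664062, 263.5014343261719), (65.73725128173828, 64.10528564453125), 30.253324508666992) 0.07186729100862238
```

View pics/c3.png

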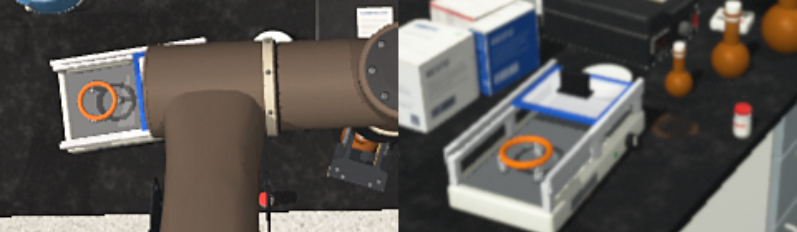

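View pics/w3.png

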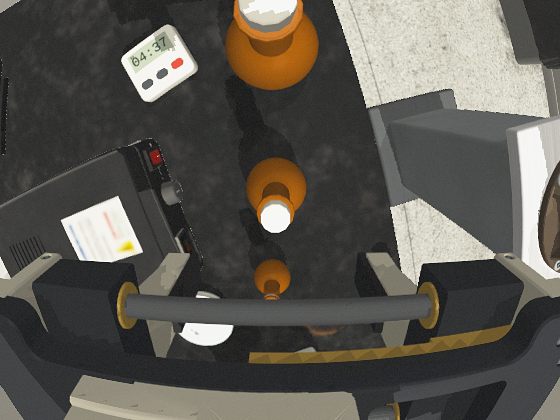

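```bash
python3 - <<'E'
from h import *
e=np.array([-.134,.991]);a=np.array([.991,.134]);c=np.array([.557,.198])
for n,f in(('scene','scene1'),('scene','scene3'),('top','top1'),('top','top3')):
    p=cv2.imread(f'pics/{f}.png').astype(int);W=cloud(n,np.load(f'pics/{f}.png.npy'));b,g,r=np.moveaxis(p,-1,0)
    m=(b>120)&(b-r>70)&(abs(W[...,2]-.088)<.012)
    P=W[m][:,:2]-c;l=P@e*1000;w=P@a*1000
    k=(abs(w)<80)&(abs(l)<150);l=l[k];w=w[k]
    cen=abs(w)<40
    hi=l[cen]; print(f,len(l),'edges',np.round(np.percentile(l,[0.5,2,98,99.5]),1),'w',np.round(np.percentile(w,[1,99]),1),'far med',np.median(hi[hi>hi.max()-12]),'near med',np.median(hi[hi<hi.min()+12]))
    m=(abs(W[...,2]-.118)<.006);P=W[m][:,:2]-c;l=P@e*1000;w=P@a*1000;k=(abs(w)<40)&(abs(l)<150);print('  handle',np.round([l[k].mean(),l[k].min(),l[k].max(),w[k].mean()],1) if k.any() else '')
    # housing/rail extents
    m=(abs(W[...,2]-.09)<.006);P=W[m][:,:2]-c;l=P@e*1000;w=P@a*1000;k=(abs(w)<90)&(abs(w)>55)&(abs(l)<170);print('  rails',np.round(np.percentile(l[k],[.5,99.5]),1))
E
```

```text
scene1 557 edges [  1.    2.1 120.2 121. ] w [-62.8  67.2] far med 117.07038508924785 near med 4.9348926461887475
  handle [63.5 53.1 69.4 -2.8]
  rails [-129.2  130.8]
scene3 384 edges [-122.3 -120.8   -4.7   -3.2] w [-63.6  66.1] far med -7.991742475367883 near med -116.31407025254256
  handle [-61.8 -71.4 -55.5  -1.7]
  rails [-128.4  131.3]
top1 510 edges [  0.9   1.3 118.  118.6] w [-65.9  66.5] far med 113.80443269704165 near med 5.422499717779602
  handle [58.9 52.  66.4 -0. ]
  rails [-129.4  127.5]
top3 163 edges [-25.7 -23.5  -6.6  -6. ] w [-64.2  65.6] far med -10.787542920296872 near med -10.787542920296872
  handle 
  rails [-129.5  129.7]
```

```bash
python3 -m jog '[[[0,-1,50,0,0,0,87],[0,-1,95,0,0,0,80],[0,-1,125,0,0,0,70],[0,-1,135,0,0,0,60],[0,-1,135,0,0,0,50],[0,-1,135,0,0,0,40],[0,-1,135,0,0,0,20],[0,-1,135,0,0,0,20],[0,-1,135,0,0,0,20],[0,-1,135,0,0,0,20],[0,-1,135,0,0,0,20],[0,-1,135,0,0,0,20]]]' 40;python3 go.py .48 -.18 .065 -1.876
```

```text
t: 10.22
eef_pos: [0.4807, -0.1802, 0.0674]
ee_rot: [-3.14, 0.0, -1.875]
force: [-0.4, 0.9, 6.4]
width: 0.0293
gripper_force: 40.0
t 10.22 pos [ 0.4807 -0.1802  0.0674] mm [-0.   0.7  2.4] rv [-0.0019  0.0002  0.0007] F [-0.4  0.9  6.4] w 0.0293
```

```bash
python3 - <<'E'
from h import *
a=snap('wrist','w4.png')[0];b=snap('scene','s4.png')[0];s=arm.get_state();print(s['width'],s['force'],s['gripper_force'],s['eef_pos'])
cv2.imwrite('pics/c4.png',np.hstack([cv2.resize(a[100:340,160:400],(400,400)),cv2.resize(b[130:260,260:390],(400,400),interpolation=cv2.INTER_CUBIC)]))
E
```

```text
0.02880984253056393 [ 4.24827559e-03 -2.21646427e-01  6.80487614e+00] 40.00073432922363 [ 0.48067871 -0.18021162  0.06739373]
```

View pics/c4.png

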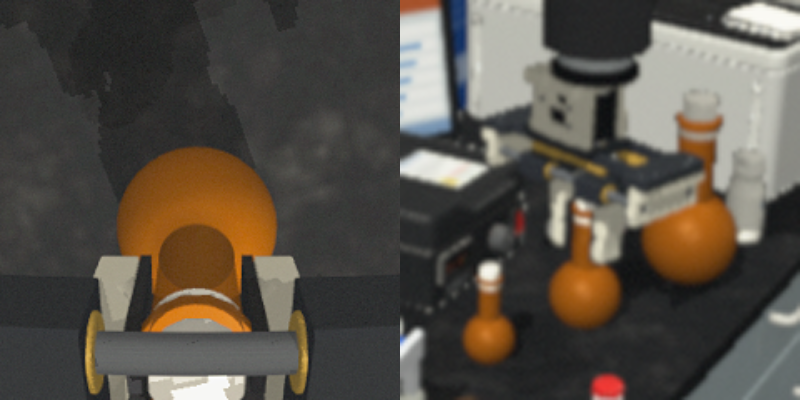

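```bash
python3 -m jog '[[[0,0,-2,0,0,0,20],[0,0,-5,0,0,0,20],[0,0,-15,0,0,0,20],[0,0,-30,0,0,0,20],[0,0,-30,0,0,0,20],[0,0,-30,0,0,0,20]]]' 40;python3 - <<'E'
from h import *
a=snap('wrist','w5.png')[0];b=snap('scene','s5.png')[0];s=arm.get_state();print(s['width'],s['force'],s['gripper_force'],s['eef_pos'])
cv2.imwrite('pics/c5.png',np.hstack([cv2.resize(a[100:340,160:400],(400,400)),cv2.resize(b[130:260,260:390],(400,400),interpolation=cv2.INTER_CUBIC)]))
E
```

```text
t: 11.08
eef_pos: [0.4797, -0.18, 0.0967]
ee_rot: [-3.141, 0.0, -1.876]
force: [-0.3, -0.3, -2.0]
width: 0.0293
gripper_force: 40.0
0.0286870029754212 [ 0.10700214  0.28619857 -1.64335744] 39.99986171722412 [ 0.47941937 -0.18003193  0.09628274]
```

View pics/c5.png

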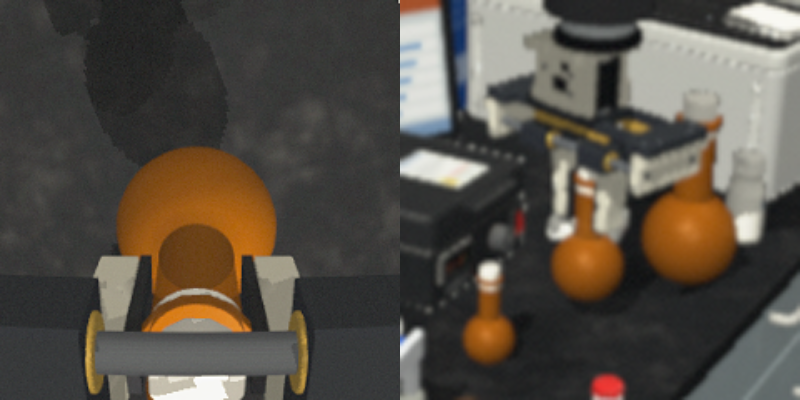

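```bash
python3 go.py .548 .2624 .22 -1.876
```

```text
t 11.18 pos [ 0.4794 -0.18    0.0963] mm [-442.6   67.6 -123.7] rv [ 0.0006 -0.      0.0001] F [ 0.1  0.3 -1.6] w 0.0287
```

```bash
python3 -m jog '[[[0,0,-40,0,0,0,20],[0,0,-80,0,0,0,20],[0,0,-110,0,0,0,20],[-20,3,-124,0,0,0,20],[-60,9,-124,0,0,0,20],[-105,16,-124,0,0,0,20],[-150,23,-124,0,0,0,20],[-195,30,-124,0,0,0,20],[-240,37,-124,0,0,0,20],[-285,44,-124,0,0,0,20],[-330,50,-124,0,0,0,20],[-375,57,-124,0,0,0,20],[-410,63,-124,0,0,0,20],[-433,66,-124,0,0,0,20],[-442,68,-124,0,0,0,20],[-442,68,-124,0,0,0,20],[-442,68,-124,0,0,0,20]]]' 45;python3 - <<'E'
from h import *
for n in('top','scene'):
    p,d=snap(n,n+'6.png');W=cloud(n,d);x,y,z=np.moveaxis(W,-1,0)
    b,g,r=np.moveaxis(p.astype(int),-1,0)
    k=(np.hypot(x-.548,y-.2624)<.05)&(z>.13)&(z<.25)&(r-b>60)
    if k.any():
        for lo in np.arange(.14,.28,.01):
            q=k&(abs(z-lo)<.005)
            if q.sum()>5:print(n,round(lo,3),q.sum(),np.round([x[q].min(),x[q].max(),y[q].min(),y[q].max()],4))
a=cv2.imread('pics/scene6.png')[130:330,120:320];b=cv2.imread('pics/top6.png')[130:270,120:260]
cv2.imwrite('pics/c6.png',np.hstack([cv2.resize(a,(400,400)),cv2.resize(b,(400,400))]))
E
python3 go.py .548 .2624 .135 -1.876
```

```text
t: 13.3
eef_pos: [0.5475, 0.2609, 0.2207]
ee_rot: [3.142, -0.0, -1.877]
force: [-0.0, -0.6, -1.7]
width: 0.0289
gripper_force: 45.0
top 0.18 27 [0.517  0.5558 0.2276 0.2591]
top 0.19 64 [0.5169 0.568  0.2305 0.2636]
top 0.2 110 [0.5222 0.5715 0.2328 0.2589]
top 0.21 23 [0.5292 0.5573 0.2413 0.2541]
scene 0.16 11 [0.5283 0.5572 0.2765 0.2873]
scene 0.17 68 [0.5179 0.5562 0.2689 0.2909]
scene 0.18 123 [0.5156 0.5657 0.2531 0.2927]
scene 0.19 168 [0.5136 0.5665 0.2472 0.2919]
scene 0.2 189 [0.5191 0.5647 0.2412 0.2883]
scene 0.21 91 [0.5285 0.5599 0.2499 0.2795]
scene 0.22 20 [0.5371 0.5509 0.2684 0.2738]
scene 0.23 25 [0.5416 0.5565 0.2687 0.2737]
scene 0.24 26 [0.5402 0.5546 0.2698 0.2739]
scene 0.25 9 [0.5414 0.551  0.2707 0.2736]
t 13.4 pos [0.5476 0.261  0.2209] mm [-1.4  0.1 85.9] rv [-0.0001  0.0002 -0.0007] F [-0.6  0.1 -1.9] w 0.0286
```

View pics/c6.png

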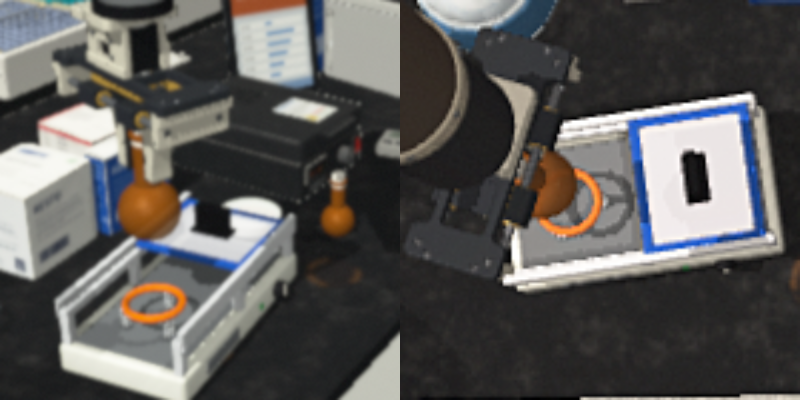

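```bash
python3 -m jog '[[[-2,0,25,0,0,0,20],[-2,0,50,0,0,0,20],[-2,0,70,0,0,0,20],[-2,0,80,0,0,0,20],[-2,0,83,0,0,0,20],[-2,0,85,0,0,0,20],[-2,0,87,0,0,0,20],[-2,0,89,0,0,0,20],[-2,0,90,0,0,0,20],[-2,0,91,0,0,0,20],[-2,0,91,0,0,0,20],[-2,0,91,0,0,0,20]]]' 50
```

```text
t: 14.9
eef_pos: [0.5485, 0.264, 0.1299]
ee_rot: [-3.141, 0.0, -1.876]
force: [0.7, -0.7, 1.9]
width: 0.0288
gripper_force: 50.0
```

```bash
python3 -m jog '[[[0,0,1,0,0,0,20],[0,0,2,0,0,0,20],[0,0,3,0,0,0,20],[0,0,4,0,0,0,20],[0,0,5,0,0,0,20],[0,0,6,0,0,0,20],[0,0,7,0,0,0,20],[0,0,8,0,0,0,20],[0,0,9,0,0,0,20],[0,0,10,0,0,0,20],[0,0,11,0,0,0,20],[0,0,12,0,0,0,20],[0,0,13,0,0,0,20],[0,0,14,0,0,0,20],[0,0,15,0,0,0,20],[0,0,15,0,0,0,20],[0,0,15,0,0,0,20]]]' 50
python3 - <<'E'
from h import *
for n in('top','scene'):
    p,d=snap(n,n+'7.png')
p=cv2.imread('pics/scene7.png');q=cv2.imread('pics/top7.png')
d=np.load('pics/scene7.png.npy');W=cloud('scene',d);x,y,z=np.moveaxis(W,-1,0);b,g,r=np.moveaxis(p.astype(int),-1,0)
for f in('scene3','scene7'):
    p=cv2.imread(f'pics/{f}.png').astype(int);W=cloud('scene',np.load(f'pics/{f}.png.npy'));x,y,z=np.moveaxis(W,-1,0);b,g,r=np.moveaxis(p,-1,0)
    m=(r>200)&(r-b>100)&(np.hypot(x-.548,y-.263)<.037)&(np.hypot(x-.548,y-.263)>.026)&(z>.04)&(z<.08);print(f,m.sum(),np.percentile(z[m],[10,50,90]))
a=cv2.imread('pics/scene7.png')[130:330,120:320]
cv2.imwrite('pics/c7.png',np.hstack([cv2.resize(a,(400,400)),cv2.resize(q[130:270,120:260],(400,400))]))
E
```

```text
t: 17.02
eef_pos: [0.5484, 0.264, 0.115]
ee_rot: [-3.141, 0.0, -1.876]
force: [1.0, -0.4, 7.5]
width: 0.0282
gripper_force: 50.0
scene3 185 [0.06887563 0.07186986 0.07391527]
scene7 112 [0.05303597 0.05614778 0.05813064]
```

View pics/c7.png

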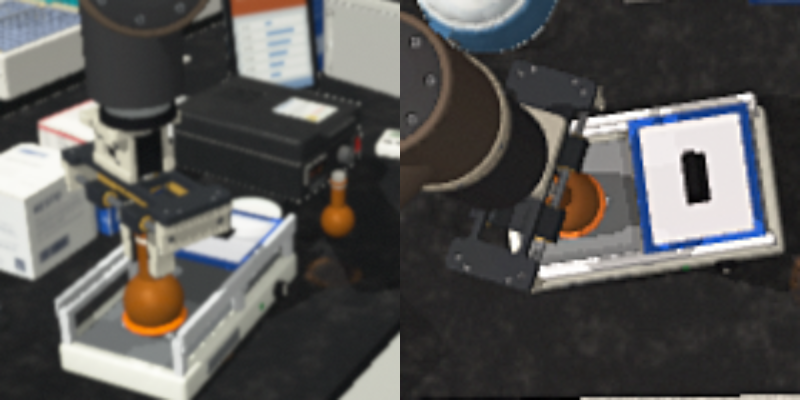

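```bash
python3 - <<'E'
from h import *
e=np.array([-.134,.991]);c=np.array([.557,.198]);W=cloud('top',np.load('pics/top7.png.npy'))
p=cv2.imread('pics/top7.png').astype(int);P=W[...,:2]-c;l=P@e*1000;w=P@np.array([.991,.134])*1000;z=W[...,2]
m=(p[...,0]>120)&(p[...,0]-p[...,2]>70)&(abs(z-.088)<.012)&(abs(w)<50)&(abs(l)<150);print('plate',np.percentile(l[m],[.5,99.5]))
m=(abs(z-.118)<.006)&(abs(w)<30)&(abs(l+65)<30);print('handle',l[m].mean())
E
```

```text
plate [-123.45090888   -6.82356759]
handle -65.7094646679324
```

The plate is centred at −65 mm, where the guard parks when fully open, and the ring is down about 15 mm with the flask still gripped.

```bash
python3 -c "from station import arm; print(arm.job_done())"
```

```text
the job is handed in; nothing more can be done
None
```

The job is handed in after about 17 s: the guard is fully open, and the amber flask is upright in the ring, still gripped and holding it about 15 mm down; none of the moves went near the white bottle, vial or petri dish.

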